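# Lift the round soap with the tongs

## Robot

A 6-joint arm with a two-finger parallel gripper is mounted at the origin on a cart in front of the work surface, level with it; the furniture and walls round the work are solid. World frame = base frame: x ahead of the robot, y to its left, z up, the work surface at z = 0. Lengths are in m, angles in rad, forces in N, time in s.
With the tool pointing down it reaches from about 0.2 to 0.875 m from the base axis. Payload 3.4 kg.
Tool frame: the origin (TCP) lies between the finger pads; the fingertips stand 25 mm ahead of it and the grasp point (between the pads) lies 6 mm ahead of it (r.nose_length is the z of the fingertips in the tool frame, in m); z points along the fingers, x is the direction in which the jaws open and shut, and the axes are right-handed (so a half turn about z gives the same grasp; the last joint's range is limited). The gripper opens to 94 mm and grips with 3 to 60 N. Pads are 16 mm wide; open, the fingers measure 119 mm over their backs; the gripper's body (75 mm by 177 mm) begins 78 mm behind the grasp point.
Start: joints at [1.067, 0.276, 1.505, -0, 1.361, -0.121], TCP at [0.215, 0.533, 0.23] pointing down, gripper open.
Joint ranges: [-2.89, 2.89], [-0.75, 2.08], [0.22, 2.7], [-1.18, 4.32], [0.11, 2.71], [-2.7, 2.7]. Speed limits (rad/s): [2.57, 2.57, 3.14, 3.14, 3.14, 3.14].

## Interface

Orientations are given as a unit quaternion [w, x, y, z].
In Python, from plant import r, gripper_to, inverse_kinematics, vision, models, telemetry gives the robot as it stands. Calls block until the motion is done:
- r.move_to(position, orientation): joint-space move of the TCP to a pose.
- r.move_l(position, rot=None, vel=0.15, guard=None): straight line of the TCP; rot=None keeps the orientation; vel is the mean speed in m/s. With guard (N) it stops when the force on the tool has changed by that much, and returns True; else False.
- r.movej(angles): joint-space move.
- gripper_to(opening, f_grip=None): finger opening in m; f_grip is the grip in N (None keeps the last); returns when the fingers have stopped.
- r.hold(seconds).
- inverse_kinematics(position, orientation): joint angles nearest the present ones, or None.
- vision.snapshot(name): name is "scene" or "top" or "wrist"; returns the picture (384x512x3 uint8, red, green, blue); there is no depth.
- vision.get_calibration(name): a dict with "fx", "fy", "cx", "cy" (pixels), "position" and "orientation" of the camera in the world. Camera axes: x right, y down, z forward; pixel columns grow to the right and rows downward; lengths in m; the calibration is good to about 2 mm. The wrist camera is an equidistant fisheye: a pixel r from the principal point sees the ray r / f radians off the axis. A picture is of the moment at which its call begins: read the wrist's pose just before it. get_calibration takes no time and is no camera call; for the wrist camera it gives the pose at the moment of the call.
A pose or a line that the arm cannot do raises r.PlanningError and nothing moves.
- r.sign_off(): hands the job in, once; it reports no verdict.
Trained networks look in the newest picture that a camera, given by its name, has taken for a name from the list of things; names that differ only in an ending like _2 or _b are one class to them, and where a whole thing is asked for, a point or a joint stands for the part that bears it (a point fixed in the world has none). Each returns a list of dicts, best first, with "score" (0 to 1); they miss things now and then, are a little off and sometimes report something else, mostly with a low value. They report only what shows in the picture. A call takes as long as a camera call. They do not tell look-alikes from the thing itself.
- models.boxes_of(thing, camera): "at" ([x, y, z] in m, in world coordinates, good to about 4 mm: the middle of the surface that is visible of it).
- models.regions_of(thing, camera): "pixels" (384x512 bool, what is visible of it).
- models.mark_of(thing, camera): "at" ([x, y, z] in m, in world coordinates, good to about 4 mm: a listed point, or the origin of a listed thing).
Readings, each from a call of its own:
- telemetry.current_t(): time.
- telemetry.current_joints(): joint angles.
- telemetry.current_dq(): joint speeds.
- telemetry.current_joint_efforts(): joint torques, N m.
- telemetry.current_ee_pos(): TCP position.
- telemetry.current_tool_rot(): TCP orientation.
- telemetry.current_wrist_force(): force on the tool from outside, world axes, zero at the start.
- telemetry.current_torque(): the same for the moment, N m.
- telemetry.current_opening(): finger opening in m.
Only numpy, scipy, OpenCV 4.12 (cv2) and the standard library are available. Lean on these libraries where they do the work, as an engineer would, in place of code of your own. Each camera call takes 0.05 s, during which the arm holds its last target.

## Task

Take the wooden tongs off their stand and, without fingering any soap, close the tongs' tips on the round drum-shaped soap (not the bar or the ring) and lift it about 10 cm straight off its riser for the customer to see. Finish while still holding it up steadily in the squeezed tongs; leave the other two soaps and the cups, mug and music box around where they are.

Things in the scene. Friction and masses are not known exactly. Their poses are not given: they have to be found in the camera images.
- tongs_grip (a point): Grip point of the sprung wooden tongs, which start on edge on a low stand: midway between the two arms, half-way up, 40 mm above the surface. x points to the tips, y to the left arm, z up. Tongs: 230 mm long (118 behind this point), 20 mm tall, 80 g; two strip arms 4 mm thick, hinged in the rear head, held apart by a spring; 51 mm wide outside here at rest
- tongs_tips (a point): Point midway between the tongs' flat tip pads (30 mm long, 20 tall), half-way up, 93 mm ahead of tongs_grip, same axes; fixed to the rear head, it does not move as the arms close. The tips stand 65 mm apart inside at rest, about 53 when the arms are squeezed to 45 mm outside at tongs_grip, and meet the round soap at about 36 mm there
- tongs: the tongs' rear head; origin 10 mm below tongs_grip. Spring: at tongs_grip it pushes out with 7 N at 45 mm outside width and 11 N at 36 mm; what a gripper presses beyond that reaches the soap, halved by leverage (a grip of 20 to 25 N is right). Squeezed to 44-46 mm the tongs can be carried with open tips
- tongs_left: left arm (+y) of the tongs; origin at its hinge, 95 mm behind tongs_grip and 6 mm to the left, at the underside
- tongs_right: right arm (-y) of the tongs; origin at its hinge, 95 mm behind tongs_grip and 6 mm to the right, at the underside
- tongs_rest: fixed wooden stand of the tongs: foot 200x50 mm, 8 thick; origin on the surface under tongs_grip's start, x along the tongs. It carries them 30 mm up on a block under the head and on a crossbar (100 mm wide, 16 deep, 7 mm lips at its ends) 68 mm ahead of the origin; between these, fingers have 22 mm of room below the arms
- soap_round_center (a point): Centre of the round soap: an upright cream cylinder, 34 mm across, 36 mm tall, about 35 g, standing free on an amber clear riser (90x105 mm, top 34 mm above the surface, fixed)
- soap_round: the round soap; origin at the centre of its underside
- riser_round: the riser under the round soap, one of three alike in a row (fixed); origin on the surface under its centre
- soap_bar_center (a point): centre of the bar soap, 30x60x24 mm, on its own riser
- soap_ring_center (a point): centre of the ring-shaped soap lying flat, 52 mm outside, 22 mm hole, 20 mm tall, on its own riser
- soap_bar: the bar soap; origin under its centre
- soap_ring: the ring soap; origin under its centre
- cup_a: small terracotta cup, 79 mm across, height 76 mm; loose bystander, origin under its centre
- cup_b: small terracotta cup, 81 mm across, height 78 mm; loose bystander, origin under its centre
- mug: terracotta mug with handle, 107x155x86 mm; loose bystander, origin under its centre
- music_box: small wooden music box with a crank, 70x88x57 mm; loose bystander, origin under its centre
Not all that is in view belongs to the job. What is shaped like the soap_round but pink, purple or red is not meant.

How it is judged:
On the way, in this order (a step that is already met when the one before it is completed fails the run):
1. the tongs are gripped and lifted off their stand, not touching the soap (contact force between the fingers and tongs above 1 N and height (world z) of tongs_grip above 0.055 m and contact force between tongs and tongs_rest below 0.05 N and contact force between tongs and soap_round below 0.05 N), for 0.2 s.
2. both arms of the tongs squeeze the round soap (contact force between each of tongs_left, tongs_right and soap_round above 0.5 N), for 0.2 s.
At the end, for the whole second after the job is handed in: The round soap is held by both arms of the tongs (over 0.5 N each), within 30 mm of the tip point, its centre at least 112 mm above the surface (60 mm of lift), within 120 mm sideways of its riser's centre, still (under 30 mm/s), touching neither riser nor robot; the fingers grip the tongs (all of step 2 and height (world z) of soap_round_center above 0.112 m and horizontal distance between soap_round_center and riser_round below 0.12 m and contact force between the fingers and tongs above 1 N and distance between soap_round_center and tongs_tips below 0.03 m and contact force between soap_round and riser_round below 0.05 N and contact force between each of the arm, the fingers and soap_round below 0.05 N and linear speed of soap_round below 0.03 m/s); the arm keeps its last pose, push and grip.
It fails at once if the robot itself touches a soap (contact force between any of the fingers, the arm and soap_round above 0.2 N or contact force between any of the fingers, the arm and soap_bar above 0.2 N or contact force between any of the fingers, the arm and soap_ring above 0.2 N).
It fails at once if another soap is moved more than 15 mm (distance of any of soap_bar_center, soap_ring_center from where it was at the start of the episode above 0.015 m).
It fails at once if a cup, the mug or the music box is moved more than 20 mm (distance of any of cup_a, cup_b, mug, music_box from where it was at the start of the episode above 0.02 m).
It also fails if it takes over 45 s, if anything falls off the work surface, if the arm or the gripper's body presses on something with over 40 N, if the wrist force passes 120 N, or if a joint passes its speed limit or range.

## Working session

There is one attempt and no reset: what is moved stays moved. The work goes in short steps, each a Python script; the robot and the scene stay as the last script left them, time stands still between calls to the robot, and variables do not carry over. Pictures are saved under pics/ and viewed, and the job is handed in when it is done.

```bash
ls; mkdir -p pics; python3 - <<'E'
from plant import r,vision,models,telemetry
import cv2
for c in ("scene","top","wrist"):
    im=vision.snapshot(c); cv2.imwrite(f"pics/{c}0.png",im[:,:,::-1])
    k=vision.get_calibration(c); print(c,k)
    for t in ["tongs_grip","tongs_tips","tongs","tongs_rest","soap_round_center","riser_round","soap_bar_center","soap_ring_center","cup_a","mug","music_box"]:
        try: print(t,[(d['score'].__round__(2),[round(float(v),3) for v in d['at']]) for d in models.mark_of(t,c)])
        except Exception as e: print(t,e)
print(telemetry.current_t(),telemetry.current_tool_rot(),telemetry.current_ee_pos())
E
```

```text
pics
scene {'fx': 477.87242239492826, 'fy': 477.87242239492826, 'cx': 242.9689100229799, 'cy': 192.03642050373037, 'position': array([ 0.2042614 , -0.67110053,  0.99261287]), 'orientation': array([-0.3299786 ,  0.9039688 , -0.25726955,  0.08813005])}
tongs_grip [(0.98, [0.45, 0.27, 0.036]), (0.22, [0.62, -0.297, 0.044])]
tongs_tips [(0.71, [0.544, 0.279, 0.038]), (0.61, [0.691, 0.201, 0.001])]
tongs [(0.96, [0.451, 0.27, 0.028])]
tongs_rest [(0.77, [0.451, 0.273, 0.002])]
soap_round_center [(0.63, [0.473, 0.155, 0.02]), (0.6, [0.562, 0.045, 0.049]), (0.57, [0.422, -0.068, 0.019]), (0.56, [0.516, -0.044, 0.017]), (0.44, [0.575, 0.171, 0.018]), (0.43, [0.545, 0.276, 0.037]), (0.25, [0.45, 0.272, 0.031])]
riser_round [(0.65, [0.578, 0.063, 0.006])]
soap_bar_center [(0.65, [0.618, -0.293, 0.045])]
soap_ring_center []
cup_a [(0.85, [0.786, -0.179, -0.003]), (0.59, [0.779, -0.034, -0.002])]
mug [(0.8, [0.799, 0.068, -0.001]), (0.59, [0.352, 0.264, 0.027])]
music_box [(0.74, [0.695, 0.195, -0.001]), (0.39, [0.45, 0.271, 0.04]), (0.36, [0.619, -0.295, 0.048])]
top {'fx': 369.8732294567456, '
[... 903 characters left out ...]
, 0.272, 0.027]), (0.59, [0.795, 0.065, -0.001])]
music_box [(0.6, [0.694, 0.199, 0.0])]
wrist {'fx': 297.3186396354542, 'fy': 297.3186396354542, 'cx': 254.48162917869416, 'cy': 193.85856455207872, 'position': array([0.14344786, 0.56509318, 0.38515982]), 'orientation': array([0.11399646, 0.82093712, 0.55424121, 0.07670553])}
tongs_grip [(0.91, [0.454, 0.269, 0.044])]
tongs_tips []
tongs [(0.93, [0.446, 0.27, 0.028])]
tongs_rest [(0.68, [0.448, 0.275, 0.004])]
soap_round_center []
riser_round []
soap_bar_center []
soap_ring_center []
cup_a []
mug []
music_box [(0.32, [0.356, 0.272, 0.03])]
1.8 [-1.27423908e-05  8.28712139e-01  5.59675074e-01  4.46768244e-05] [0.21479067 0.53339726 0.23050355]
```

View pics/scene0.png

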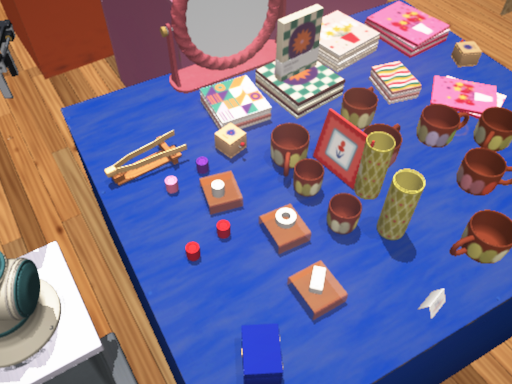

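View pics/top0.png

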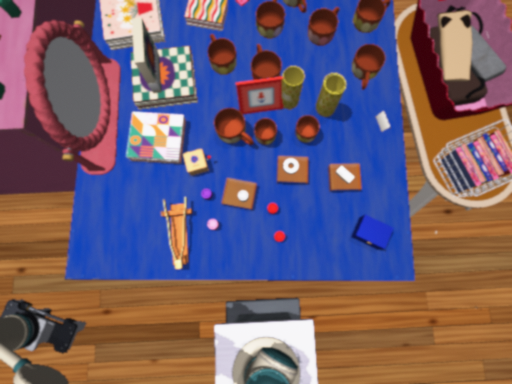

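```bash
python3 - <<'E'
import cv2
a=cv2.imread('pics/scene0.png');b=cv2.imread('pics/top0.png')
cv2.imwrite('pics/scrop.png',cv2.resize(a[100:300,150:420],None,fx=2.9,fy=2.9,interpolation=cv2.INTER_CUBIC))
cv2.imwrite('pics/tcrop.png',cv2.resize(b[60:230,130:330],None,fx=3.5,fy=3.5,interpolation=cv2.INTER_CUBIC))
E
```

```text
(no output)
```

View pics/scrop.png

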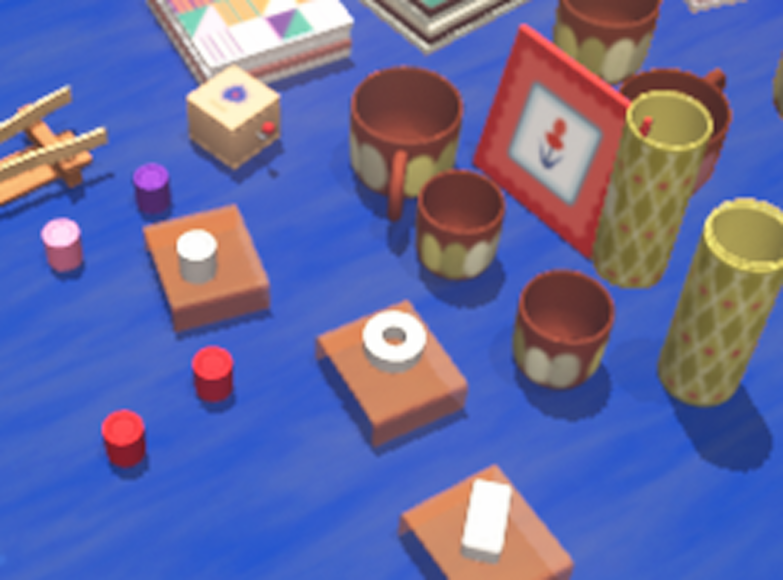

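View pics/tcrop.png

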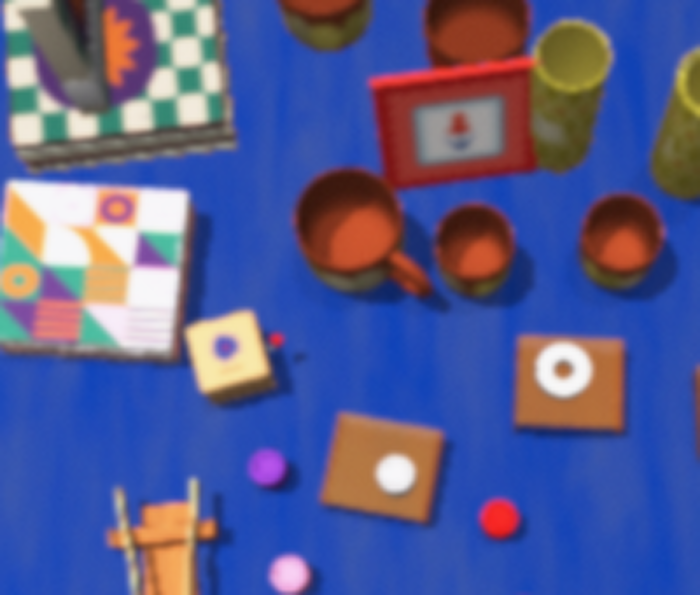

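The target is the cream cylinder on the amber riser: scene (218,187), top (243,196). The look-alikes are pink at scene (171,184), purple at (202,164) and red at (223,228) and (193,250); all four stand on the cloth and are the wrong colour. The enlarged crops confirm this. Next I'll look at the tongs from above.

```bash
cat > h.py <<'E'
import numpy as np,cv2
from plant import r,gripper_to,inverse_kinematics,vision,models,telemetry
from scipy.spatial.transform import Rotation as R
def q(yaw): # tongs yaw (rad)
    a=(np.pi/2+yaw)/2; return [0,np.cos(a),np.sin(a),0]
def Rc(k): w,x,y,z=k['orientation']; return R.from_quat([x,y,z,w]).as_matrix()
def onz(k,u,v,z,fish=False):
    d=np.array([(u-k['cx'])/k['fx'],(v-k['cy'])/k['fy'],1.])
    if fish:
        p=d[:2]; t=np.hypot(*p); d=np.array([*(p/t*np.sin(t)),np.cos(t)])
    d=Rc(k)@d; P=k['position']; return P+d*(z-P[2])/d[2]
def px(k,X,fish=False):
    c=Rc(k).T@(np.asarray(X)-k['position'])
    if fish:
        t=np.arctan2(np.hypot(c[0],c[1]),c[2]); s=t/np.hypot(c[0],c[1]); return np.array([k['cx']+k['fx']*c[0]*s,k['cy']+k['fy']*c[1]*s])
    return np.array([k['cx']+k['fx']*c[0]/c[2],k['cy']+k['fy']*c[1]/c[2]])
E
python3 - <<'E'
from h import *
r.move_to([0.42,0.262,0.26],q(0.08))
k=vision.get_calibration('wrist'); im=vision.snapshot('wrist'); cv2.imwrite('pics/w1.png',cv2.resize(im[:,:,::-1],None,fx=1.5,fy=1.5,interpolation=cv2.INTER_CUBIC))
for t in ["tongs_grip","tongs_tips","tongs","tongs_rest","tongs_left","tongs_right","soap_round_center","riser_round"]:
    print(t,[(round(d['score'],2),np.round(d['at'],3)) for d in models.mark_of(t,'wrist')])
for n in ('scene','top'):
    kk=vision.get_calibration(n); vision.snapshot(n)
    for d in models.regions_of('soap_round',n):
        v,u=np.nonzero(d['pixels']); print(n,round(d['score'],2),u.mean(),v.mean(),len(u),onz(kk,u.mean(),v.mean(),.054 if n=='scene' else .062))
X=[0.45,0.27,0.04]
for x in [X,[0.545,.278,.04]]: print(px(k,x,True)*1.5)
E
```

```text
tongs_grip []
tongs_tips []
tongs []
tongs_rest [(0.81, array([0.447, 0.274, 0.004]))]
tongs_left [(0.92, array([0.354, 0.272, 0.028]))]
tongs_right [(0.62, array([0.356, 0.266, 0.03 ]))]
soap_round_center [(0.89, array([ 0.52 , -0.049,  0.016])), (0.89, array([0.472, 0.154, 0.014])), (0.78, array([0.556, 0.05 , 0.045])), (0.71, array([0.579, 0.174, 0.019])), (0.6, array([ 0.423, -0.061,  0.015]))]
riser_round [(0.85, array([ 0.572,  0.059, -0.002]))]
scene 0.76 222.6846846846847 229.19819819819818 222 [ 0.50476669 -0.06974245  0.054     ]
scene 0.68 191.5899581589958 251.32635983263597 239 [ 0.41194154 -0.08601175  0.054     ]
scene 0.57 217.55752212389382 188.26991150442478 226 [0.55823006 0.04935235 0.054     ]
scene 0.56 170.59883720930233 184.69767441860466 172 [0.46068122 0.12485266 0.054     ]
scene 0.56 201.74149659863946 165.19727891156464 147 [0.56243135 0.14292647 0.054     ]
scene 0.29 284.9209726443769 217.87841945288753 329 [ 0.65105324 -0.121085    0.054     ]
top 0.68 213.17525773195877 224.10309278350516 97 [0.46810491 0.1479218  0.062     ]
top 0.49 207.0632911392405 193.81012658227849 79 [0.56912997 0.16613218 0.062     ]
top 0.46 195.86046511627907 161.5369978858351 473 [0.68137345 0.20196659 0.062     ]
top 0.4 279.1063829787234 236.27659574468086 47 [ 0.41902724 -0.06344689  0.062     ]
[385.33536213 292.77285329]
[385.48136892 389.42319351]
```

View pics/w1.png

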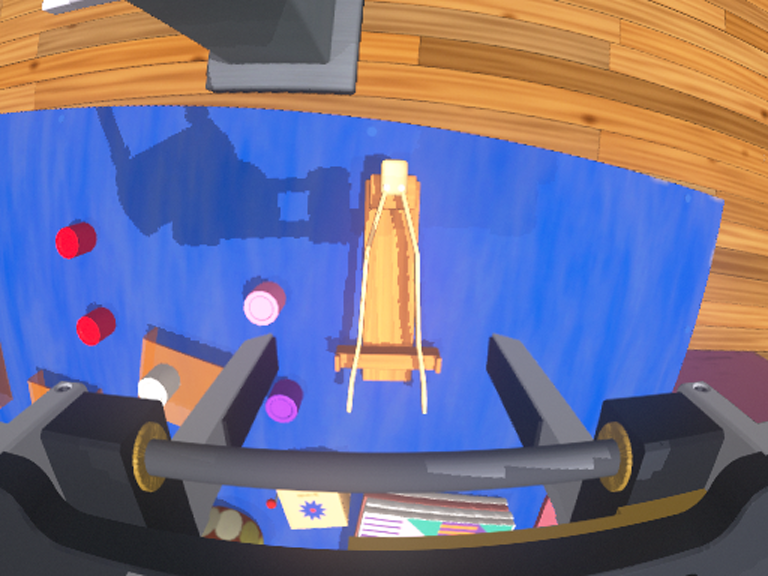

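```bash
python3 - <<'E'
from h import *
k=vision.get_calibration('wrist'); im=vision.snapshot('wrist')
c=im[95:290,215:305,::-1]; cv2.imwrite('pics/w1c.png',cv2.resize(c,None,fx=3,fy=3,interpolation=cv2.INTER_CUBIC))
for u,v in [(395,162),(395,178),(350,411),(424,411),(366,265),(417,265)]: print(u,v,onz(k,u/1.5,v/1.5,.05,True))
k2=vision.get_calibration('top'); im=vision.snapshot('top')
E
```

```text
395 162 [0.33744234 0.26790518 0.05      ]
395 178 [0.35048596 0.26898357 0.05      ]
350 411 [0.56616605 0.24530388 0.05      ]
424 411 [0.56075887 0.31519467 0.05      ]
366 265 [0.42459151 0.25091321 0.05      ]
417 265 [0.42115134 0.29352614 0.05      ]
```

View pics/w1c.png

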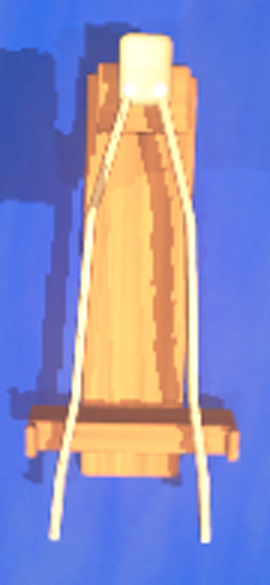

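```bash
python3 - <<'E'
from h import *
yaw=0.06
r.move_to([0.452,0.272,0.13],q(yaw)); gripper_to(0.074,20)
print(r.move_l([0.452,0.272,0.0465],vel=0.08,guard=6),telemetry.current_ee_pos())
f0=telemetry.current_wrist_force()
gripper_to(0.045,15); print(telemetry.current_opening(),f0,telemetry.current_wrist_force())
im=vision.snapshot('wrist'); cv2.imwrite('pics/w2.png',cv2.resize(im[:,:,::-1],None,fx=1.5,fy=1.5))
print(telemetry.current_t())
E
```

```text
False [0.45242309 0.27221031 0.04696998]
0.045239025664243544 [ 0.12340318 -0.07457772  0.58286742] [ 0.82178246 -0.08508799  1.69643861]
6.85
```

View pics/w2.png

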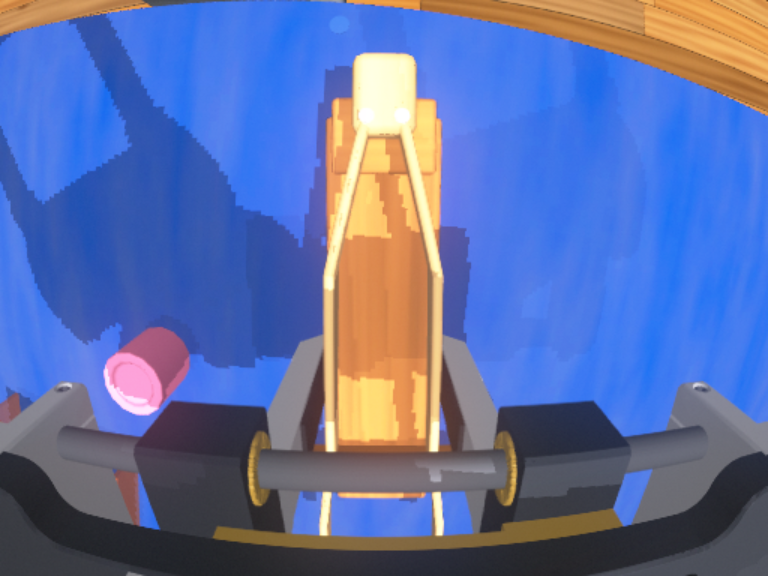

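The tongs are gripped evenly at 45 mm: the arms are at u≈330 and 436 and the head at u≈385, in line with the tool. Lifting now.

```bash
python3 - <<'E'
from h import *
p=telemetry.current_ee_pos()
r.move_l([p[0],p[1],0.09],vel=0.06); r.hold(0.3)
r.move_l([p[0],p[1],0.17],vel=0.1)
print(telemetry.current_opening(),telemetry.current_wrist_force())
k=vision.get_calibration('wrist'); im=vision.snapshot('wrist'); cv2.imwrite('pics/w3.png',cv2.resize(im[:,:,::-1],None,fx=1.5,fy=1.5))
for t in ["tongs_grip","tongs_tips"]:
  for c in ('scene','top'):
    if t=="tongs_grip": im=vision.snapshot(c); cv2.imwrite(f'pics/{c}3.png',im[:,:,::-1])
    print(t,c,[(round(d['score'],2),np.round(d['at'],3)) for d in models.mark_of(t,c)])
print(telemetry.current_ee_pos(),telemetry.current_t())
a=cv2.imread('pics/scene3.png'); cv2.imwrite('pics/s3c.png',cv2.resize(a[80:230,90:290],None,fx=3.5,fy=3.5,interpolation=cv2.INTER_CUBIC))
E
```

```text
0.04528379753766918 [ 0.14405441  0.72434786 -0.80356444]
tongs_grip scene [(0.93, array([0.448, 0.271, 0.161]))]
tongs_grip top [(0.51, array([0.446, 0.271, 0.165]))]
tongs_tips scene [(0.8, array([0.543, 0.278, 0.161])), (0.34, array([ 0.692,  0.2  , -0.   ]))]
tongs_tips top [(0.75, array([0.543, 0.276, 0.162]))]
[0.45225165 0.27209038 0.16962633] 9.325
```

View pics/s3c.png

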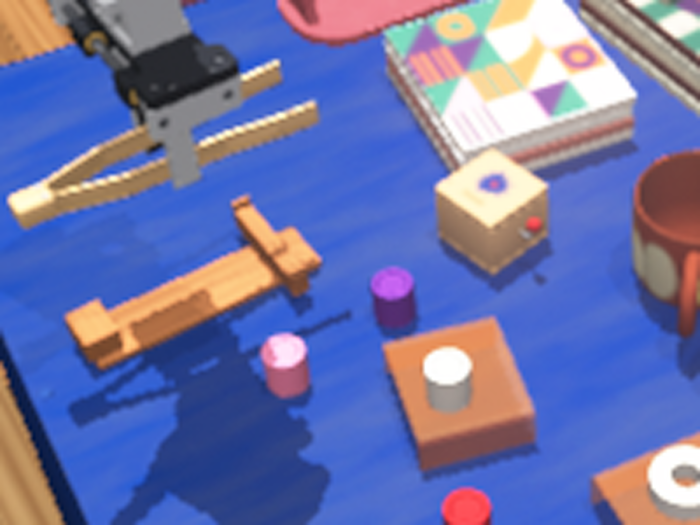

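View pics/w3.png

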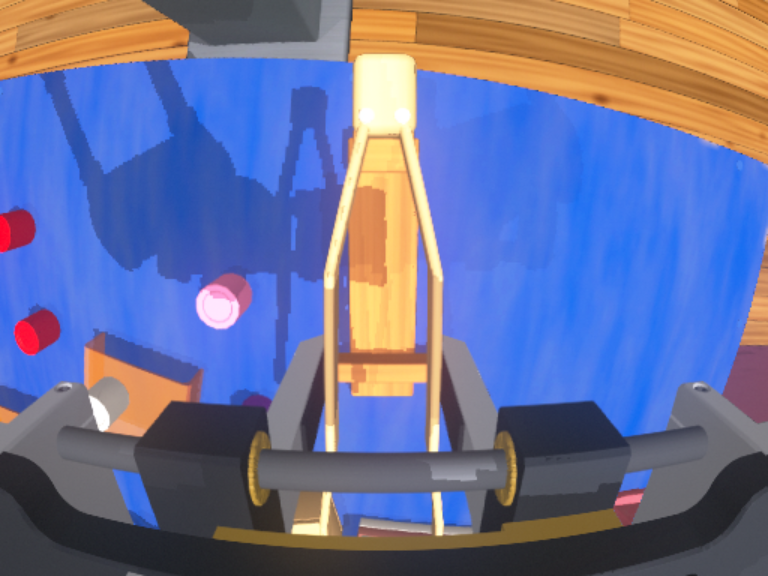

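```bash
python3 - <<'E'
from h import *
for n in ('top','scene'):
    k=vision.get_calibration(n); im=vision.snapshot(n); 
    X=[.56,.046,.07]; u,v=px(k,X).astype(int); g=im[v-14:v+18,u-16:u+16]
    hsv=cv2.cvtColor(g,cv2.COLOR_RGB2HSV); m=(hsv[...,1]<70)&(hsv[...,2]>120)
    nl,l,st,ce=cv2.connectedComponentsWithStats(m.astype(np.uint8)); i=1+st[1:,4].argmax(); c=ce[i]+[u-16,v-14]
    print(n,st[i],c,'z.052',onz(k,*c,.052)[:2],'z.070',onz(k,*c,.07)[:2], 'proj centre',px(k,[.56,.046,.052]))
    # model mask centroid: project cylinder silhouette
    def sil(x,y):
        t=np.linspace(0,2*np.pi,40); P=[px(k,[x+.017*np.cos(a),y+.017*np.sin(a),z]) for a in t for z in (.034,.07)]
        h=cv2.convexHull(np.array(P,np.float32)); M=cv2.moments(h); return np.array([M['m10']/M['m00'],M['m01']/M['m00']]),cv2.contourArea(h)
    from scipy.optimize import fsolve
    print(fsolve(lambda p: sil(*p)[0]-c,[.56,.046]),sil(.56,.046)[1])
    cv2.imwrite(f'pics/m_{n}.png',cv2.resize(np.hstack([g[...,::-1],np.repeat((m*255).astype(np.uint8)[...,None],3,2)]),None,fx=10,fy=10,interpolation=0))
E
```

```text
top [ 10  10  12  12 104] [242.60576923 195.11538462] z.052 [0.56136425 0.04962394] z.070 [0.55784283 0.04891055] proj centre [243.71028066 195.46918167]
[0.56104873 0.04955004] 101.99842277285643
scene [  9   9  14  19 210] [217.4952381  187.85714286] z.052 [0.55954095 0.05219376] z.070 [0.55274216 0.03835247] proj centre [218.83500023 189.33301571]
[0.55945728 0.05199614] 222.67335798835848
```

View pics/m_scene.png

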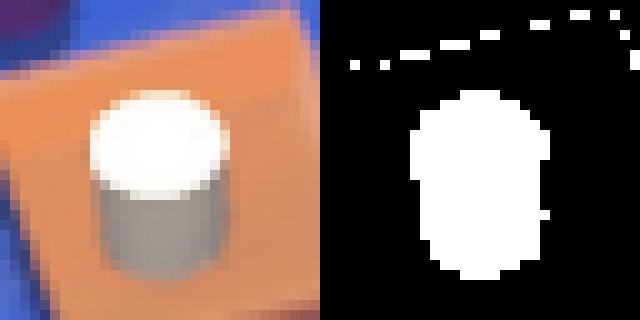

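```bash
python3 - <<'E'
from h import *
S=np.array([.560,.048]); yaw=0.0
T=S-0.0915*np.array([np.cos(yaw),np.sin(yaw)])
r.move_l([*T,0.17],q(yaw),vel=0.12)
r.move_l([*T,0.105],vel=0.1)
for c in ('scene','top'):
    k=vision.get_calibration(c); im=vision.snapshot(c); cv2.imwrite(f'pics/{c}4.png',im[:,:,::-1])
    for t in ("tongs_tips","tongs_grip","soap_round_center"):print(t,c,[(round(d['score'],2),np.round(d['at'],3)) for d in models.mark_of(t,c)][:6])
    u,v=px(k,[.53,.05,.08]).astype(int); cv2.imwrite(f'pics/{c}4c.png',cv2.resize(im[v-45:v+45,u-60:u+60,::-1],None,fx=6,fy=6,interpolation=cv2.INTER_CUBIC))
print(telemetry.current_ee_pos(),telemetry.current_opening(),telemetry.current_t())
E
```

```text
tongs_tips scene [(0.58, array([0.56 , 0.048, 0.099])), (0.54, array([ 0.783, -0.036, -0.002])), (0.16, array([ 0.657, -0.116,  0.047]))]
tongs_grip scene [(0.57, array([0.465, 0.047, 0.097]))]
soap_round_center scene [(0.67, array([ 0.421, -0.067,  0.018])), (0.6, array([0.559, 0.047, 0.051])), (0.55, array([0.473, 0.157, 0.022])), (0.5, array([ 0.518, -0.046,  0.018])), (0.5, array([0.573, 0.174, 0.018]))]
tongs_tips top []
tongs_grip top [(0.45, array([0.466, 0.049, 0.099]))]
soap_round_center top [(0.63, array([ 0.42 , -0.068,  0.014])), (0.44, array([ 0.516, -0.045,  0.021])), (0.42, array([0.574, 0.178, 0.023]))]
[0.46866004 0.04795835 0.10528449] 0.04504952239761121 12.65
```

View pics/scene4c.png

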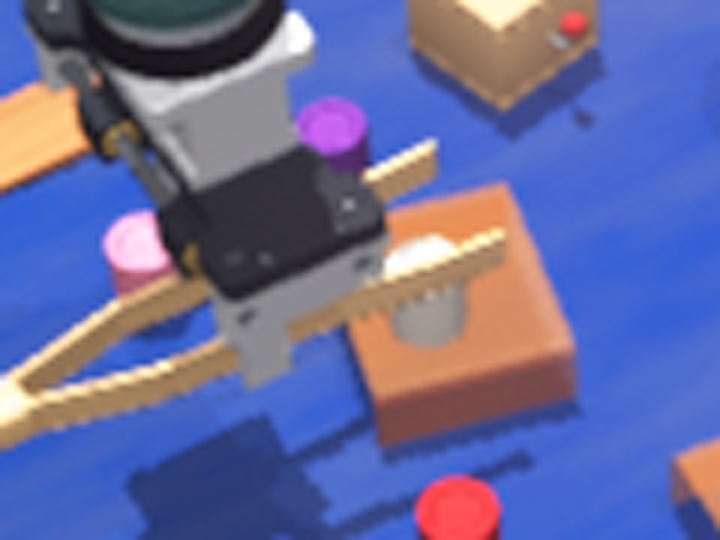

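View pics/top4c.png

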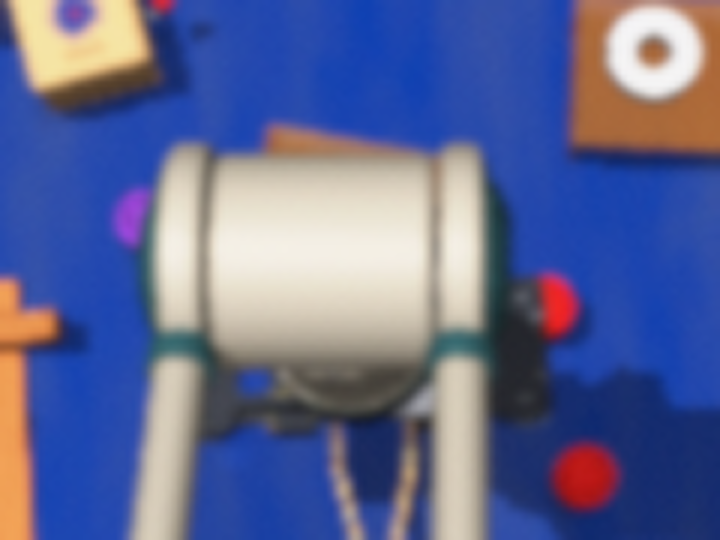

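In the scene view the tongs' tips are centred over the cream soap. The marks put the tips at (.560,.048) and the soap at (.559,.047), so I'll descend and squeeze.

```bash
python3 - <<'E'
from h import *
p=telemetry.current_ee_pos()
print(r.move_l([p[0],p[1],0.061],vel=0.05,guard=4),telemetry.current_ee_pos(),telemetry.current_wrist_force())
c='scene';k=vision.get_calibration(c); im=vision.snapshot(c)
u,v=px(k,[.53,.05,.06]).astype(int); cv2.imwrite('pics/s5c.png',cv2.resize(im[v-45:v+45,u-60:u+60,::-1],None,fx=6,fy=6,interpolation=cv2.INTER_CUBIC))
print(telemetry.current_t())
E
```

```text
False [0.46895237 0.04794192 0.0612079 ] [ 0.33987102 -0.91120019 -0.68427371]
13.7333
```

View pics/s5c.png

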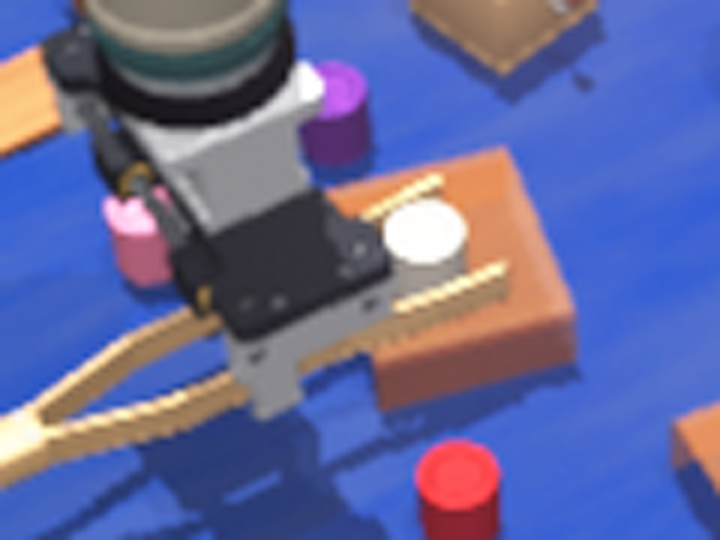

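```bash
python3 - <<'E'
from h import *
gripper_to(0.041,23); gripper_to(0.030,23); r.hold(0.5)
print(telemetry.current_opening(),telemetry.current_wrist_force())
c='scene';k=vision.get_calibration(c); im=vision.snapshot(c)
u,v=px(k,[.53,.05,.06]).astype(int); cv2.imwrite('pics/s6c.png',cv2.resize(im[v-45:v+45,u-60:u+60,::-1],None,fx=6,fy=6,interpolation=cv2.INTER_CUBIC))
print(telemetry.current_t())
E
```

```text
0.035270562177380546 [ 0.99325145 -0.26659347 -0.11262301]
14.8583
```

View pics/s6c.png

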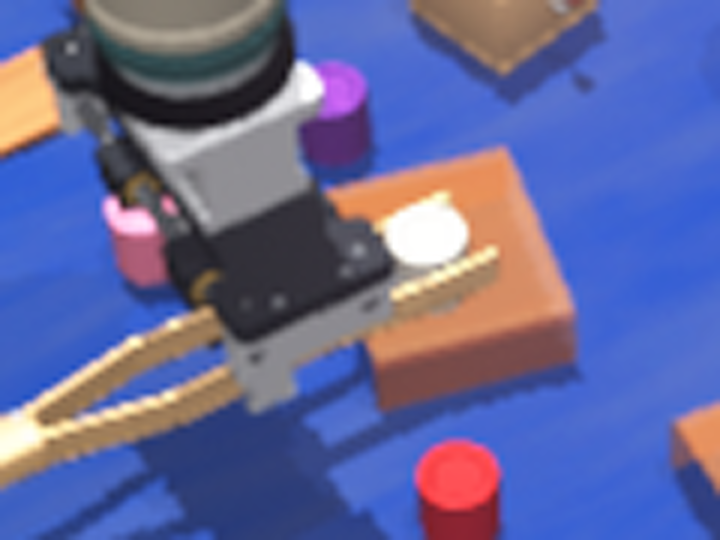

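The gripper stopped at 35.3 mm, which matches the tips meeting the soap. Lifting 10 cm.

```bash
python3 - <<'E'
from h import *
p=telemetry.current_ee_pos()
r.move_l([p[0],p[1],p[2]+0.1],vel=0.05); r.hold(0.7)
print(telemetry.current_opening(),telemetry.current_wrist_force(),telemetry.current_ee_pos())
for c in ('scene','wrist'):
  k=vision.get_calibration(c); im=vision.snapshot(c)
  print([(round(d['score'],2),np.round(d['at'],3)) for t in ("soap_round_center","tongs_tips") for d in models.mark_of(t,c)])
  if c=='scene':
    u,v=px(k,[.53,.05,.13]).astype(int); cv2.imwrite('pics/s7c.png',cv2.resize(im[v-50:v+50,u-65:u+65,::-1],None,fx=6,fy=6,interpolation=cv2.INTER_CUBIC))
print(telemetry.current_t())
E
```

```text
0.03542458700933846 [ 0.29959981  0.2589029  -0.83991578] [0.46866596 0.04797346 0.16098491]
[(0.72, array([ 0.518, -0.041,  0.018])), (0.65, array([ 0.42 , -0.07 ,  0.019])), (0.53, array([0.562, 0.044, 0.151])), (0.41, array([0.47 , 0.157, 0.017])), (0.72, array([0.558, 0.05 , 0.152]))]
[(0.81, array([0.558, 0.048, 0.146])), (0.75, array([ 0.517, -0.048,  0.015])), (0.72, array([ 0.422, -0.065,  0.013])), (0.59, array([0.472, 0.156, 0.014])), (0.5, array([0.579, 0.173, 0.018]))]
18.0083
```

View pics/s7c.png

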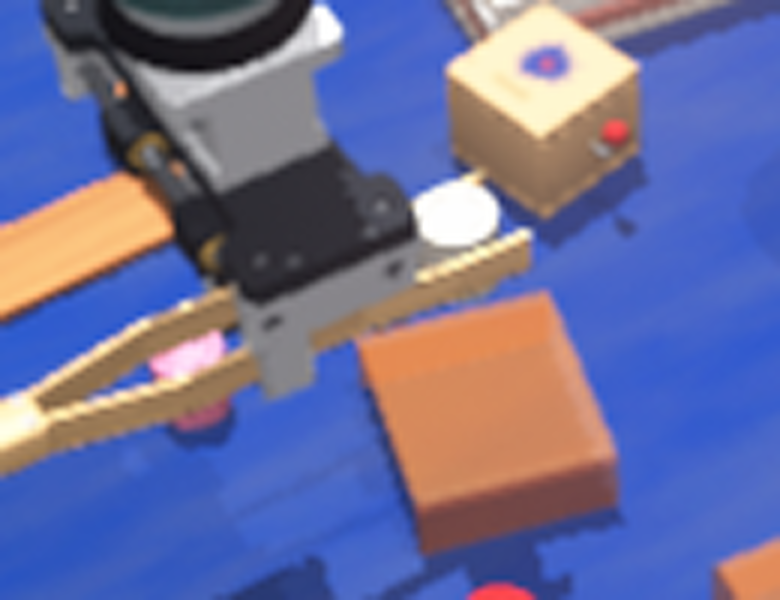

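The soap is up in the tips at (458,215) in the crop and the riser below it is empty. Its height reads about 0.15 m and it is about 7 mm from the tip point. Handing in.

```bash
python3 - <<'E'
from h import *
print(r.sign_off(), telemetry.current_opening(), telemetry.current_t())
E
```

```text
the job is handed in; nothing more can be done
the job is handed in; nothing more can be done
```

The round cream soap is lifted in the squeezed tongs, and I handed the job in while still holding it. I gripped the tongs at 45 mm and lifted them off their stand. I then lowered the open tips around the soap, squeezed at 23 N and raised it 10 cm straight up.

- **Hold:** the gripper opening stayed at 35.4 mm, against the roughly 36 mm expected at contact. I could not measure the force on each tongs arm directly.
- **Soap position:** two cameras put its centre at z 0.146–0.151 m, above the 0.112 m required. It is within about 7 mm of the tip point, and the riser below it is empty.
- **Time:** about 18 s had passed at the last reading before hand-in, out of 45 s. The sign-off returned no verdict, and the readings I asked for after it were refused.
- **Disagreements:** position estimates for the soap differed by up to 7 mm between cameras and methods, within the tips' clearance. The top camera's view of the tips was blocked by the arm, so I checked alignment in the scene view only.
- **Other objects:** I saw no contact with the other soaps, cups, mug or music box, but I did not measure their positions again at the end.

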